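Set out the staining reagents on the staging board

TASK

Set out the reagents for a staining run on the white board, each upright and centred on its own green pad, with left, right, front and back as seen from the robot. Leave the amber bottle where it stands in the back row and fill the two free back pads with the cream bottle and the slim white bottle, so that the cream one is further left than the white one; stand the small dark ink pot on the front pad directly in front of the amber bottle, and the black tube on the front pad directly in front of the cream bottle. Never tip anything over, and leave the tape, the dish of screws, the clip and the foam block where they are.

Things in the scene. Friction and masses are not known exactly. Their poses are not given: they have to be found in the camera images.
- board: white board fixed on the worktop, 190 (x) x 270 (y) x 8 mm, blue line along its back edge. Origin: centre of its underside; +x to the back edge (away from robot), +y to the left; position and yaw vary. Six round green pads, 60 mm diameter, tops 10 mm above the worktop, centred at y = +90, 0, -90 mm in two rows: back row x = +45 mm, front row x = -45 mm (board frame).
- amber_bottle: dark brown glass bottle with black cap and red-and-white label, 49 mm diameter, 158 mm tall, loose; it stands on one of the three back pads (which one varies) and stays there. Origin at the centre of its underside, z up; round, so its yaw means nothing.
- cream_bottle: cream-coloured bottle with a brown cap, body 32 mm in diameter up to 70 mm, 98 mm tall with cap, 0.05 to 0.1 kg; it stands upright on the worktop beside the board. Origin at the centre of its underside, z up; round, so its yaw means nothing.
- white_bottle: slim all-white bottle, body 35 mm in diameter up to 145 mm, 180 mm tall with narrower cap (grip it high on the body, about 137 mm up, so that the cap clears the palm), 0.08 to 0.15 kg; it stands upright on the worktop beside the board. Origin at the centre of its underside, z up; round, so its yaw means nothing.
- ink_pot: small dark brown pot with a black cap 24 mm wide, body 32 mm in diameter up to 42 mm, 58 mm tall with cap, 0.035 to 0.07 kg; it stands upright on the worktop beside the board. Origin at the centre of its underside, z up; round, so its yaw means nothing.
- black_tube: plain black sample tube, 22 mm in diameter, 66 mm tall, 0.02 to 0.045 kg; it stands upright on the worktop beside the board. Origin at the centre of its underside, z up; round, so its yaw means nothing.
- tape_roll: bystander: roll of beige tape lying flat, 78 mm diameter, 18 mm high, loose, standing in one of the places where the bottles may stand. Origin at the centre of its underside.
- parts_dish: bystander: round steel dish with small screws, 71 mm diameter, 17 mm high, loose, in front of the board. Origin at the centre of its underside. (Beware on the left: a tall oven fills the bench beyond about y = 0.47 m, from x = 0.38 m back, and the arm may start beside it: draw back before swinging in.)
- red_clip: bystander: small red and black clip, 17 x 31 x 16 mm, loose, in front of the board on the right. Origin at the centre of its underside.
- foam_block: bystander: light grey foam packing block, 110 (x) x 72 (y) x 50 mm, loose, at the back on the right. Origin at the centre of its underside.

How it is judged:
By the outcome, as a careful person would: the job done as asked, in the order asked, and still so for the second after the job is handed in, with the robot touching nothing.
It also fails if it takes over 122 s, if anything falls off the work surface, if the arm or the gripper's body presses on something with over 40 N, if the wrist force passes 120 N, or if a joint passes its speed limit or range.

ROBOT

A 6-joint arm with a two-finger parallel gripper is mounted at the origin on a cart in front of the work surface, level with it; the furniture and walls round the work are solid. World frame = base frame: x ahead of the robot, y to its left, z up, the work surface at z = 0. Lengths are in m, angles in degrees, forces in N, time in s.
With the tool pointing down it reaches from about 0.3 to 0.85 m from the base axis. Payload 5.4 kg.
Tool frame: the origin (TCP) lies midway between the tips of the shut fingers; the grasp point (between the pads) lies 19 mm behind it; z points along the fingers, y is the line along which they close (so a half turn about z gives the same grasp; the last joint's range is limited). The gripper opens to 85 mm and grips with 20 to 120 N. Pads are 22 mm wide; open, the fingers measure 114 mm over their backs; the gripper's body (76 mm by 85 mm) begins 54 mm behind the grasp point. The pads swing forward as they close: fully open they stand 13 mm farther back than shut.
Start: joints at [-85.09, 9.076, 91.501, -0, 79.423, -12.038], TCP at [0.168, -0.55, 0.231] pointing down, gripper open.
Joint ranges: [-166.64, 166.64], [-54.1, 131.32], [10.49, 154.53], [-73.88, 253.88], [9.74, 151.15], [-171.62, 171.62]. Speed limits (degrees/s): [147.25, 147.25, 180, 180, 180, 180].

INTERFACE

Orientations are given as [roll, pitch, yaw] about the fixed x, y, z axes, in that order (R = Rz(yaw) Ry(pitch) Rx(roll)).
In Python, from cell import * gives the robot as it stands.
- The arm moves only by the tool drive_tool, never from a script. Its argument "increments" is text: rows parted by semicolons, each of 4 numbers parted by spaces: the shift along the world's x, y, z in cm, then the turn about the world's z in degrees. In form: dx dy dz twist; .... A call has 1 to 10 rows; each row shifts and turns the commanded pose from where the row before left it; what a row does not reach is not made up. A row lasts 1/8 s, in which the tool goes at most 62.5 mm and 10.7 degrees, less where a joint would pass 70% of its speed; a pose out of reach is approached as far as the arm can. A call is refused whole if a number of a shift passes 6.25 or a number of a turn 10.7, either way. A call with a gripper value outside its range is refused whole. "hand" is the opening, from 0 (shut) to 1 (fully open), set as the call begins (left out, the last holds). The fingers move at their own pace and stop on an object; "newtons" is the grip in N (left out, the last holds). Time passes only in rows, so rows that do not move let the fingers close. It gives the time, the measured TCP pose, the force, the opening and the grip force at its end, in the units of the state.
- observe(): the state, without advancing time (a new reading comes with each control period).
- camera(name): name is "side" or "top" or "wrist"; returns a dict with "image" (420x560x3 uint8, red, green, blue), "range_z" (420x560 float32, m along the optical axis (not along the pixel's ray), 0 where there is no reading), "mtx" (3x3 intrinsics, pixels), "extrinsics" (4x4, takes a point from world to camera coordinates). Camera axes: x right, y down, z forward; pixel columns grow to the right and rows downward; lengths in m; the calibration is good to about 2 mm. The wrist camera is an equidistant fisheye: a pixel r from the principal point sees the ray r / f radians off the axis. A picture is of the moment at which its call begins.
- job_done(): hands the job in; it is judged then, once.
The state is a dict: "time_s": time; "qpos": joint angles; "joint_velocities": joint speeds; "tau": joint torques, N m; "eef_pos": TCP position; "eef_rot": TCP orientation; "force": force on the tool from outside, world axes, zero at the start; "torque": the same for the moment, N m; "width": opening from 0.0 (shut) to 1.0 (fully open); "gripper_force": force on a finger pad.
Only numpy, scipy, OpenCV 4.12 (cv2) and the standard library are available. Lean on these libraries where they do the work, as an engineer would, in place of code of your own. Each camera call takes 0.05 s, during which the arm holds its last target. There are 200 camera calls.

## Working session

There is one attempt and no reset: what is moved stays moved. The work goes in short steps, Python scripts to look and compute and a tool call to move; the robot and the scene stay as the last step left them, time stands still between calls to the robot, and variables do not carry over. Pictures are saved under pics/ and viewed, at most 14 in all, crops included, and the job is handed in when it is done.

Besides the shell and the picture viewer there is one more tool, called after "Call:" as name(argument=value, ...) on one line, values as JSON. drive_tool: Moves the arm, as the interface text tells. Its arguments: {"type":"object","properties":{"increments":{"type":"string"},"hand":{"type":"number"},"newtons":{"type":"number"}},"required":["increments"]}

```bash
ls; mkdir -p pics
python3 - <<'E'
from cell import *
import cv2,numpy as np
for n in ["top","side"]:
    c=camera(n); np.savez(f"{n}0.npz",**c)
    cv2.imwrite(f"pics/{n}0.png",c["image"][:,:,::-1])
    print(n,c["mtx"],c["extrinsics"])
print(observe())
E
```

```text
pics
top [[538.65355271   0.         275.65343329]
 [  0.         538.65355271 210.66447256]
 [  0.           0.           1.        ]] [[ 0.00829665 -0.99970339  0.02289745 -0.09054811]
 [-0.98505928 -0.01210982 -0.17178932  0.52928724]
 [ 0.17201565 -0.02113007 -0.98486757  1.57082598]
 [ 0.          0.          0.          1.        ]]
side [[528.16478028   0.         281.88717966]
 [  0.         528.16478028 204.77505208]
 [  0.           0.           1.        ]] [[ 0.92273995 -0.38468014 -0.02392027 -0.49578628]
 [-0.20159048 -0.4288002  -0.88062005  0.10786614]
 [ 0.32850002  0.81740539 -0.47321893  1.22407514]
 [ 0.          0.          0.          1.        ]]
{'time_s': 0.1, 'qpos': array([-8.50896144e+01,  9.10887091e+00,  9.15656024e+01,  7.16445449e-04,
        7.94233572e+01, -1.20375383e+01]), 'joint_velocities': array([-0.08064643, -0.1011111 , -0.26551949, -0.03229286,  0.04837983,
       -0.00791532]), 'tau': array([ 3.68808433e-04, -3.96990108e+01, -3.32336891e+01, -3.01336158e-04,
        4.16635288e-03,  1.81691752e-05]), 'eef_pos': array([ 0.16755257, -0.54947693,  0.23041138]), 'eef_rot': array([-1.79904467e+02, -2.10913617e-02,  1.69477742e+01]), 'force': array([-0.64457906, -0.1599517 , -0.07902346]), 'torque': array([-0.03980714, -0.00430894,  0.00488105]), 'gripper_force': 0.0, 'width': 1.0015620170719428}
```

View pics/top0.png

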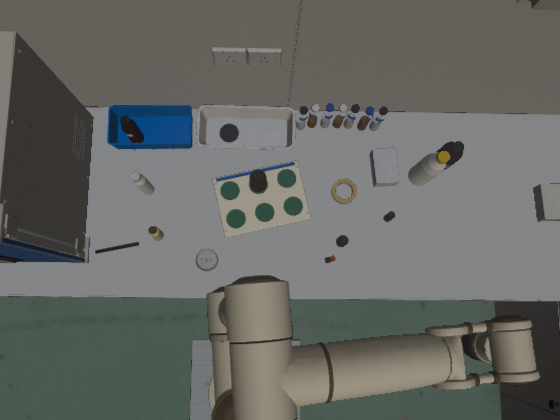

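View pics/side0.png

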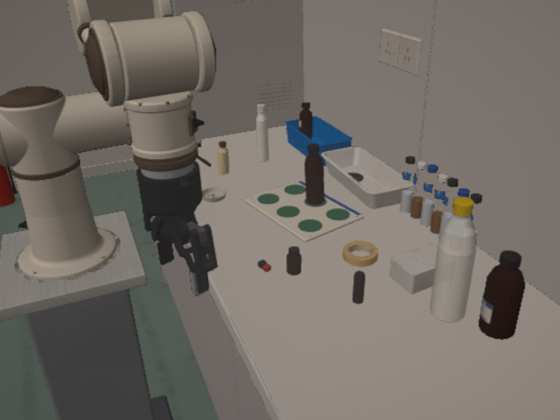

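Top view: the amber bottle stands on the back middle pad (258,180). The free back pads are at (230,190) and (287,178), and the front pads at (236,218), (264,212) and (293,205). Cream is at (155,233), white at (143,183), the ink pot at (342,241) and the tube at (389,217). So cream goes back left, white back right, ink front middle and tube front left.

```bash
cat > h.py <<'E'
import numpy as np,cv2
def cloud(c):
    z=c["range_z"];v,u=np.mgrid[:z.shape[0],:z.shape[1]]
    K=c["mtx"];E=c["extrinsics"]
    p=np.stack([(u-K[0,2])/K[0,0]*z,(v-K[1,2])/K[1,1]*z,z],-1)
    w=(p-E[:3,3])@E[:3,:3]
    w[z<=0]=np.nan
    return w
def pix2(c,u,v,h):
    K=c["mtx"];E=c["extrinsics"];d=E[:3,:3].T@np.array([(u-K[0,2])/K[0,0],(v-K[1,2])/K[1,1],1]);o=-E[:3,:3].T@E[:3,3]
    return o+d*(h-o[2])/d[2]
E
python3 - <<'E'
from h import *
c=dict(np.load("top0.npz"));s=dict(np.load("side0.npz"));w=cloud(c);ws=cloud(s)
hsv=cv2.cvtColor(c["image"],cv2.COLOR_RGB2HSV)
# pads
m=((hsv[...,0]>60)&(hsv[...,0]<95)&(hsv[...,1]>90)).astype(np.uint8);m[:160]=0;m[240:]=0
n,l,st,ce=cv2.connectedComponentsWithStats(m)
P=[]
for i in range(1,n):
    if st[i,4]>60: print("pad",ce[i].round(1),st[i,4],pix2(c,*ce[i],.010).round(4),np.nanmean(w[l==i],0).round(4))
for nm,u,v,H in [("cream",155,233,.098),("white",140,180,.18),("ink",342,241,.058),("tube",389,217,.066),("amber",258,178,.158),("tape",344,191,.018),("dish",207,260,.017),("clip",330,260,.016),("foam",385,167,.05)]:
    g=w[v-25:v+26,u-25:u+26].reshape(-1,3)
    g=g[g[:,2]>.012]
    a=pix2(c,u,v,H)
    for W,t in((w,"top"),(ws,"side")):
        q=W.reshape(-1,3);k=(np.hypot(*(q-a)[:,:2].T)<.05)&(q[:,2]>.012)&(q[:,2]<.25)
        q=q[k]
        if len(q)==0: print(nm,t,"none");continue
        zt=np.percentile(q[:,2],98)
        tp=q[q[:,2]>zt-.006]
        print(nm,t,len(q),"zmax",zt.round(3),"topmean",tp[:,:2].mean(0).round(4),"rng",q[:,:2].min(0).round(3),q[:,:2].max(0).round(3),"n",len(tp))
big=lambda u0,v0,u1,v1,k:cv2.resize(c["image"][v0:v1,u0:u1],None,fx=k,fy=k,interpolation=cv2.INTER_CUBIC)
cv2.imwrite("pics/crop1.png",np.vstack([np.hstack([big(120,165,180,245,5),big(325,200,405,280,5)[:400]])])[:,:,::-1])
E
```

```text
pad [286.4 178.2] 217 [ 0.6395 -0.1186  0.01  ] [ 0.6394 -0.1185  0.0105]
pad [229.8 190.4] 227 [0.5983 0.0563 0.01  ] [0.5981 0.0562 0.0105]
pad [293.2 205.6] 165 [ 0.5532 -0.1398  0.01  ] [ 0.5531 -0.1397  0.0107]
pad [264.3 211.8] 192 [ 0.5326 -0.0512  0.01  ] [ 0.5325 -0.0512  0.0105]
pad [235.8 218.5] 204 [0.5107 0.0359 0.01  ] [0.5107 0.0359 0.0106]
cream top 155 zmax 0.104 topmean [0.4623 0.2713] rng [0.409 0.247] [0.497 0.288] n 29
cream side 276 zmax 0.096 topmean [0.4594 0.2667] rng [0.441 0.25 ] [0.474 0.281] n 28
white top 289 zmax 0.185 topmean [0.5998 0.3071] rng [0.552 0.283] [0.615 0.324] n 44
white side 549 zmax 0.178 topmean [0.5986 0.303 ] rng [0.579 0.284] [0.617 0.322] n 30
ink top 112 zmax 0.062 topmean [ 0.4456 -0.2857] rng [ 0.399 -0.3  ] [ 0.463 -0.255] n 33
ink side 316 zmax 0.057 topmean [ 0.4436 -0.2888] rng [ 0.396 -0.306] [ 0.459 -0.262] n 70
tube top 77 zmax 0.07 topmean [ 0.5208 -0.4296] rng [ 0.509 -0.439] [ 0.531 -0.418] n 24
tube side 301 zmax 0.066 topmean [ 0.5188 -0.4323] rng [ 0.507 -0.443] [ 0.53  -0.422] n 67
amber top 417 zmax 0.172 topmean [
[... 167 characters left out ...]
 0.028 topmean [ 0.6002 -0.2884] rng [ 0.564 -0.334] [ 0.642 -0.257] n 63
tape side 412 zmax 0.019 topmean [ 0.5998 -0.2992] rng [ 0.561 -0.339] [ 0.639 -0.256] n 378
dish top 85 zmax 0.024 topmean [0.3907 0.1231] rng [0.352 0.089] [0.428 0.155] n 23
dish side 68 zmax 0.018 topmean [0.3863 0.1271] rng [0.35  0.083] [0.418 0.159] n 68
clip top 36 zmax 0.023 topmean [ 0.3891 -0.2472] rng [ 0.383 -0.264] [ 0.399 -0.236] n 14
clip side 35 zmax 0.016 topmean [ 0.3872 -0.2483] rng [ 0.379 -0.268] [ 0.396 -0.237] n 35
foam top 753 zmax 0.058 topmean [ 0.6687 -0.4177] rng [ 0.62 -0.46] [ 0.719 -0.38 ] n 255
foam side 1031 zmax 0.051 topmean [ 0.6632 -0.4196] rng [ 0.619 -0.46 ] [ 0.715 -0.382] n 787
```

View pics/crop1.png

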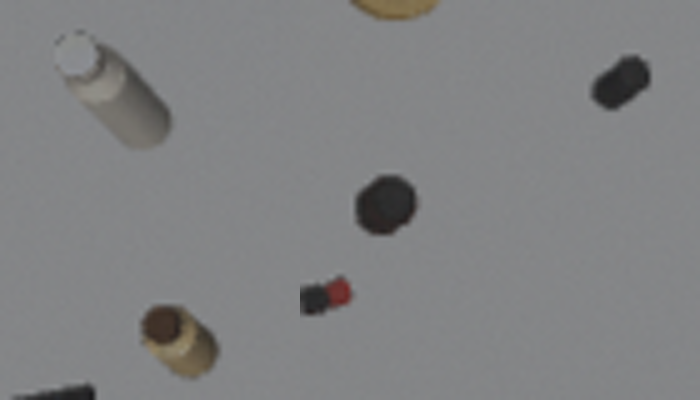

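Call:
drive_tool(increments="3 3 0.5 -0.5;3 3 0 -0.5;3 3 0 -0.5;3 3 0 -0.5;3 3 0 -0.5;3 3 0 -0.5;3 3 0 -0.5;3 3 0 -0.2;1 5 0 0;0 5 0 0", hand=0.75, newtons=40)

```text
time_s: 1.35
eef_pos: [0.4178, -0.2083, 0.2358]
eef_rot: [-179.9, 0.0, 13.3]
force: [0.2, 0.1, 1.2]
width: 0.749
gripper_force: 0.0
```

Call:
drive_tool(increments="0.5 5 0 0;0.5 5 0 0;0.5 5 0 0;0.5 5 0 0;0.5 5 0 0;0.5 5 0 0;0.5 5 0 0;0.5 5 0 0;0 4 0 0;0 0 0 0")

```text
time_s: 2.6
eef_pos: [0.4568, 0.232, 0.2357]
eef_rot: [-180.0, 0.1, 13.5]
force: [0.2, 0.3, -1.0]
width: 0.753
gripper_force: 0.0
```

Call:
drive_tool(increments="0.4 3.6 0 0;0 0 0 0;0 0 -4 0;0 0 -4 0;0 0 -4 0;0 0 -3 0;0 0 -2 0;0 0 -2 0;0 0 -1 0;0 0 0 0")

```text
time_s: 3.85
eef_pos: [0.4612, 0.265, 0.0358]
eef_rot: [180.0, 0.1, 13.2]
force: [-0.3, -1.0, -0.3]
width: 0.752
gripper_force: 0.0
```

Call:
drive_tool(increments="0 0 0 0;0 0 0 0;0 0 0 0;0 0 0 0;0 0 0 0;0 0 0 0", hand=0.1)

```text
time_s: 4.6
eef_pos: [0.4626, 0.2663, 0.0375]
eef_rot: [-180.0, -0.1, 13.3]
force: [-0.9, -0.0, 6.4]
width: 0.359
gripper_force: 39.8
```

Call:
drive_tool(increments="0 0 0.5 0;0 0 1.5 0;0 0 2 0;0 0 2 0;0 0 1 0;1 -1.5 0 0;2 -3 0 0;2 -3 0 0;2 -3 0 0;2 -3 0 0")

```text
time_s: 5.85
eef_pos: [0.5518, 0.1287, 0.1052]
eef_rot: [-180.0, 0.1, 13.2]
force: [0.9, -0.1, -0.9]
width: 0.36
gripper_force: 39.6
```

Call:
drive_tool(increments="2 -3 0 0;1.5 -2.5 0 0;1 -1.5 0 0;0 0 0 0;0 0 0 0")

```text
time_s: 6.48
eef_pos: [0.5959, 0.0617, 0.1059]
eef_rot: [-180.0, 0.1, 13.3]
force: [-0.9, 0.3, -1.4]
width: 0.356
gripper_force: 39.7
```

Call:
drive_tool(increments="0.2 -0.5 0 0;0 0 -2 0;0 0 -2 0;0 0 -1 0;0 0 -0.4 0;0 0 -0.2 0;0 0 0 0;0 0 0 0")

```text
time_s: 7.48
eef_pos: [0.5991, 0.0559, 0.0509]
eef_rot: [180.0, -0.1, 13.2]
force: [0.1, 0.3, -0.4]
width: 0.356
gripper_force: 39.7
```

Call:
drive_tool(increments="0 0 -0.2 0;0 0 -0.1 0;0 0 0 0")

```text
time_s: 7.85
eef_pos: [0.5988, 0.056, 0.0476]
eef_rot: [180.0, -0.0, 13.2]
force: [-0.7, 0.3, 1.0]
width: 0.358
gripper_force: 39.9
```

Call:
drive_tool(increments="0 0 -0.1 0;0 0 0 0")

```text
time_s: 8.1
eef_pos: [0.599, 0.056, 0.0476]
eef_rot: [180.0, -0.0, 13.3]
force: [-3.7, 0.2, 7.3]
width: 0.357
gripper_force: 40.6
```

Call:
drive_tool(increments="0 0 0 0;0 0 0 0;0 0 0 0;0 0 0 0;0 0 2 0;0 0 4 0;0 0 5 0;0 0 5 0;0 0 4 0;0 0 0 0", hand=0.65)

```text
time_s: 9.35
eef_pos: [0.6012, 0.0557, 0.2529]
eef_rot: [179.8, -0.6, 13.3]
force: [-0.1, 0.5, -0.3]
width: 0.652
gripper_force: 0.0
```

Call:
drive_tool(increments="0 3 0 0;0 4 0 0;0 4 0 0;0 4 0 0;0 4 0 0;0 3 0 0;0 2 0 0;-0.2 0.9 0 0;0 0 0 0;0 0 0 0", hand=0.8)

```text
time_s: 10.6
eef_pos: [0.5968, 0.304, 0.2464]
eef_rot: [180.0, 0.0, 13.2]
force: [-0.5, 0.0, 0.2]
width: 0.801
gripper_force: 0.0
```

Run:
```python
from cell import *
from h import *
for n in ["wrist","top","side"]:
    c=camera(n); np.savez(f"{n}1.npz",**c)
    im=c["image"]
    cv2.imwrite(f"pics/{n}1.png",im[:,:,::-1])
    if n!="wrist":
        w=cloud(c).reshape(-1,3)
        for nm,a in (("cream",(.598,.056)),("amber",(.613,-.033)),("white",(.599,.305))):
            q=w[(np.hypot(w[:,0]-a[0],w[:,1]-a[1])<.035)&(w[:,2]>.03)&(w[:,2]<.19)]
            if len(q):
                zt=np.percentile(q[:,2],98);t=q[q[:,2]>zt-.006]
                print(n,nm,zt.round(3),t[:,:2].mean(0).round(4),q.min(0).round(3),q.max(0).round(3))
print(observe()["eef_pos"])
```

```text
top cream 0.113 [0.5984 0.0543] [0.582 0.039 0.031] [0.612 0.069 0.115]
top amber 0.172 [ 0.612 -0.028] [ 0.59  -0.052  0.031] [ 0.636 -0.005  0.175]
top white 0.182 [0.6024 0.3032] [0.582 0.289 0.03 ] [0.616 0.32  0.189]
side cream 0.107 [0.5981 0.0521] [0.58  0.035 0.03 ] [0.614 0.067 0.109]
side amber 0.166 [ 0.6109 -0.0324] [ 0.589 -0.058  0.03 ] [ 0.638 -0.011  0.167]
side white 0.178 [0.5977 0.3015] [0.58  0.283 0.03 ] [0.616 0.319 0.181]
[0.59682715 0.30417799 0.24639713]
```

View pics/side1.png

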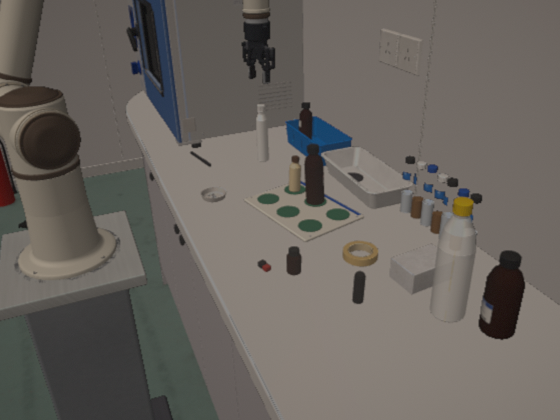

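The cream bottle stands upright on the back left pad, at (295,175) in the side view. The gripper tip (268,80) is above the white bottle's cap (262,107).

Call:
drive_tool(increments="0.2 0 0 0;0 0 -2 0;0 0 -3 0;0 0 -3 0;0 0 -2 0;0 0 -2 0;0 0 -1 0;0 0 0 0;0 0 0 0")

```text
time_s: 11.88
eef_pos: [0.5994, 0.3052, 0.1175]
eef_rot: [-180.0, -0.1, 13.2]
force: [-0.3, 0.6, 0.8]
width: 0.799
gripper_force: 0.0
```

Call:
drive_tool(increments="0 0 0 0;0 0 0 0;0 0 0 0;0 0 0 0;0 0 0 0;0 0 0 0;0 0 0 0", hand=0.1, newtons=60)

```text
time_s: 12.75
eef_pos: [0.5991, 0.3054, 0.1173]
eef_rot: [-180.0, -0.1, 13.2]
force: [-0.7, 2.2, 5.4]
width: 0.394
gripper_force: 59.4
```

Call:
drive_tool(increments="0 0 0.5 0;0 0 1.5 0;0 0 2.5 0;0 0 3 0;0 0 3 0;0 0 3 0;0 0 3 0;0 0 2.5 0;0 0 1 0;0 0 0 0")

```text
time_s: 14.0
eef_pos: [0.5987, 0.3049, 0.3168]
eef_rot: [180.0, -0.0, 13.2]
force: [0.1, 0.7, -0.9]
width: 0.397
gripper_force: 59.3
```

Call:
drive_tool(increments="0 -1 0 0;0 -2 0 0;0 -3 0 0;0.4 -4 0 0;0.5 -4 0 0;0.5 -4 0 0;0.5 -4 0 0;0.5 -4 0 0;0.5 -4 0 0;0.5 -4 0 0")

```text
time_s: 15.25
eef_pos: [0.6318, -0.0377, 0.3156]
eef_rot: [-180.0, 0.1, 13.2]
force: [0.6, 0.0, -0.7]
width: 0.393
gripper_force: 59.4
```

Call:
drive_tool(increments="0.3 -3 0 0;0.3 -2 0 0;0 -2 0 0;0 -1 0 0;0 0 0 0;0 0 0 0")

```text
time_s: 16.0
eef_pos: [0.6386, -0.1142, 0.3164]
eef_rot: [-180.0, -0.0, 13.3]
force: [-0.1, -0.5, -0.9]
width: 0.401
gripper_force: 59.4
```

Call:
drive_tool(increments="0.1 -0.4 0 0;0 0 -2 0;0 0 -3 0;0 0 -3 0;0 0 -3 0;0 0 -3 0;0 0 -2 0;0 0 -1.5 0;0 0 -0.7 0;0 0 0 0")

```text
time_s: 17.25
eef_pos: [0.6397, -0.1191, 0.1344]
eef_rot: [180.0, -0.0, 13.2]
force: [0.3, -0.3, -1.3]
width: 0.397
gripper_force: 59.4
```

Call:
drive_tool(increments="0 0 0 0;0 0 0 0")

```text
time_s: 17.5
eef_pos: [0.6402, -0.1192, 0.1353]
eef_rot: [179.9, -0.1, 13.2]
force: [0.1, -0.2, -1.0]
width: 0.395
gripper_force: 59.4
```

Call:
drive_tool(increments="0 0 -0.4 0;0 0 -0.2 0;0 0 -0.1 0;0 0 0 0;0 0 0 0")

```text
time_s: 18.12
eef_pos: [0.6396, -0.119, 0.1273]
eef_rot: [-180.0, -0.0, 13.2]
force: [-0.2, 0.2, -0.1]
width: 0.398
gripper_force: 59.6
```

Call:
drive_tool(increments="0 0 -0.1 0;0 0 0 0")

```text
time_s: 18.38
eef_pos: [0.64, -0.1189, 0.1272]
eef_rot: [180.0, -0.1, 13.3]
force: [-2.5, 0.4, 6.2]
width: 0.398
gripper_force: 60.0
```

Contact. Release and rise.

Call:
drive_tool(increments="0 0 0 0;0 0 0 0;0 0 0 0;0 0 0 0;0 0 1 0;0 0 3 0;0 0 4 0;0 0 4 0;0 0 2 0;0 0 0 0", hand=0.62)

```text
time_s: 19.62
eef_pos: [0.6404, -0.1193, 0.2681]
eef_rot: [179.9, -0.2, 13.2]
force: [0.1, 0.3, -0.7]
width: 0.615
gripper_force: 0.0
```

Call:
drive_tool(increments="-2 -1.8 0 0;-3 -2.5 0 0;-3 -2.5 0 0;-3 -2.5 0 0;-3 -2.5 0 0;-2.5 -2.5 0 0;-2 -1.5 0 0;-1 -1 0 0;0 0 0 0;0 0 0 0", hand=0.7)

```text
time_s: 20.88
eef_pos: [0.445, -0.2864, 0.2658]
eef_rot: [-179.9, -0.0, 13.3]
force: [-0.8, 0.3, -0.4]
width: 0.699
gripper_force: 0.0
```

Run:
```python
from cell import *
from h import *
c=camera("top");s=camera("side")
cv2.imwrite("pics/side2.png",s["image"][:,:,::-1])
for n,c in (("top",c),("side",s)):
    w=cloud(c).reshape(-1,3)
    for nm,a in (("white",(.64,-.119)),("cream",(.598,.056)),("ink",(.445,-.287)),("tube",(.52,-.431))):
        q=w[(np.hypot(w[:,0]-a[0],w[:,1]-a[1])<.03)&(w[:,2]>.025)&(w[:,2]<.2)]
        if len(q):
            zt=np.percentile(q[:,2],98);t=q[q[:,2]>zt-.006]
            print(n,nm,zt.round(3),t[:,:2].mean(0).round(4),q.min(0).round(3),q.max(0).round(3))
```

```text
top white 0.194 [ 0.6409 -0.1162] [ 0.623 -0.134  0.027] [ 0.654 -0.1    0.198]
top cream 0.112 [0.6001 0.0538] [0.581 0.039 0.026] [0.611 0.069 0.114]
top ink 0.066 [ 0.4457 -0.2871] [ 0.429 -0.3    0.025] [ 0.46  -0.271  0.069]
side white 0.189 [ 0.6391 -0.1202] [ 0.622 -0.14   0.025] [ 0.657 -0.101  0.191]
side cream 0.107 [0.596  0.0526] [0.579 0.033 0.026] [0.613 0.073 0.109]
side ink 0.058 [ 0.4435 -0.2892] [ 0.428 -0.306  0.025] [ 0.458 -0.275  0.059]
side tube 0.066 [ 0.5188 -0.4331] [ 0.508 -0.444  0.025] [ 0.53  -0.422  0.066]
```

View pics/side2.png

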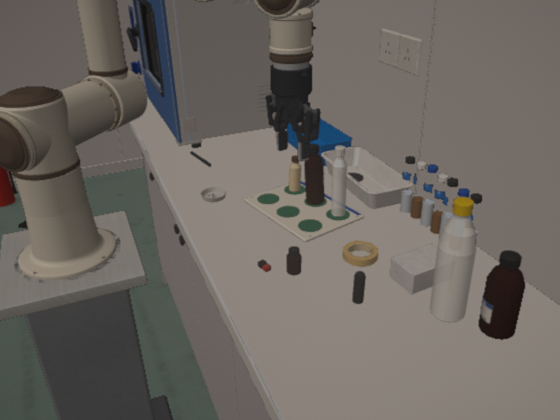

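The white bottle stands upright on the back right pad, at (340,185). The gripper is above the ink pot at (294,262).

Call:
drive_tool(increments="0 -0.1 -3 0;0 0 -4 0;0 0 -4 0;0 0 -4 0;0 0 -4 0;0 0 -3 0;0 0 -2 0;0 0 -1.4 0;0 0 0 0;0 0 0 0")

```text
time_s: 22.22
eef_pos: [0.4453, -0.2885, 0.0132]
eef_rot: [179.9, -0.1, 13.3]
force: [0.3, 0.4, 0.2]
width: 0.702
gripper_force: 0.0
```

Call:
drive_tool(increments="0 0 0 0;0 0 0 0;0 0 0 0;0 0 0 0;0 0 0 0;0 0 0 0;0 0 0 0", hand=0.1, newtons=40)

```text
time_s: 23.1
eef_pos: [0.4452, -0.2885, 0.0133]
eef_rot: [179.9, -0.0, 13.2]
force: [-0.3, 1.7, 5.7]
width: 0.354
gripper_force: 39.7
```

Call:
drive_tool(increments="0 0 0.5 0;0 0 1.5 0;0 0 2.5 0;0 0 2.5 0;0 0 1 0;0.5 1.5 0 0;1 3 0 0;1.2 3.2 0 0;1.2 3.2 0 0;1.2 3.2 0 0")

```text
time_s: 24.35
eef_pos: [0.495, -0.1444, 0.0909]
eef_rot: [-179.9, 0.1, 13.3]
force: [0.6, 0.3, -0.4]
width: 0.355
gripper_force: 39.6
```

Call:
drive_tool(increments="1.2 3.2 0 0;1.2 3.2 0 0;0.8 2 0 0;0.4 1 0 0;0 0.2 0 0;0 0 0 0;0 0 0 0")

```text
time_s: 25.22
eef_pos: [0.5314, -0.0516, 0.0922]
eef_rot: [180.0, 0.0, 13.2]
force: [0.2, 0.3, 0.2]
width: 0.358
gripper_force: 39.7
```

Call:
drive_tool(increments="0.1 0 0 0;0 0 -2 0;0 0 -2 0;0 0 -1.5 0;0 0 -0.7 0;0 0 -0.3 0;0 0 -0.2 0;0 0 0 0;0 0 0 0")

```text
time_s: 26.35
eef_pos: [0.5329, -0.0511, 0.0257]
eef_rot: [180.0, -0.0, 13.3]
force: [0.4, -0.3, -0.2]
width: 0.355
gripper_force: 39.6
```

Call:
drive_tool(increments="0 0 -0.1 0;0 0 -0.1 0;0 0 -0.1 0;0 0 0 0")

```text
time_s: 26.85
eef_pos: [0.5328, -0.051, 0.0233]
eef_rot: [-180.0, 0.0, 13.3]
force: [-3.2, 1.2, 8.2]
width: 0.356
gripper_force: 40.6
```

Call:
drive_tool(increments="0 0 0 0;0 0 0 0;0 0 0 0;0 0 0 0;0 0 2 0;0 0 4 0;0 0 5 0;0 0 5 0;0 0 4 0;0 0 0 0", hand=0.62)

```text
time_s: 28.1
eef_pos: [0.5349, -0.0518, 0.2265]
eef_rot: [179.8, -0.4, 13.3]
force: [0.9, -0.2, 0.7]
width: 0.623
gripper_force: 0.0
```

Call:
drive_tool(increments="0 -3 0 0;-0.3 -5 0 0;-0.3 -5 0 0;-0.3 -5 0 0;-0.3 -5 0 0;-0.2 -5 0 0;0 -5 0 0;0 -3 0 0;0 -2 0 0;0 0 0 0")

```text
time_s: 29.35
eef_pos: [0.5177, -0.4315, 0.2201]
eef_rot: [-179.8, 0.1, 13.1]
force: [-0.6, -0.6, -0.7]
width: 0.619
gripper_force: 0.0
```

Call:
drive_tool(increments="0 0 -3 0;0 0 -4 0;0 0 -4 0;0 0 -3 0;0 0 0 0;0 0 0 0")

```text
time_s: 30.1
eef_pos: [0.5193, -0.4309, 0.0836]
eef_rot: [179.9, -0.0, 13.3]
force: [0.6, -0.4, 0.2]
width: 0.62
gripper_force: 0.0
```

Call:
drive_tool(increments="0 0 -2 0;0 0 -2 0;0 0 -1.5 0;0 0 -1 0;0 0 0 0;0 0 0 0")

```text
time_s: 30.85
eef_pos: [0.519, -0.4315, 0.018]
eef_rot: [179.9, -0.0, 13.2]
force: [0.8, -0.5, -0.3]
width: 0.619
gripper_force: 0.0
```

Call:
drive_tool(increments="0 0 0 0;0 0 0 0;0 0 0 0;0 0 0 0;0 0 0 0;0 0 0 0;0 0 0 0", hand=0.05, newtons=30)

```text
time_s: 31.72
eef_pos: [0.5189, -0.4314, 0.018]
eef_rot: [179.9, -0.0, 13.2]
force: [-0.5, 1.1, 5.2]
width: 0.242
gripper_force: 29.7
```

Call:
drive_tool(increments="0 0 0.5 0;0 0 1.5 0;0 0 3 0;0 0 3 0;0 0 3 0;0 0 2 0;0 0 0 0;0 1.5 0 0;-0.1 3 0 0;-0.1 4 0 0")

```text
time_s: 32.98
eef_pos: [0.5155, -0.3438, 0.1451]
eef_rot: [-179.8, 0.1, 13.2]
force: [0.8, 0.4, -0.6]
width: 0.245
gripper_force: 29.4
```

Call:
drive_tool(increments="-0.1 4 0 0;-0.1 4 0 0;-0.1 4 0 0;-0.1 4 0 0;-0.1 4 0 0;-0.1 4 0 0;0 4 0 0;0 4 0 0;0 3 0 0;0 2 0 0")

```text
time_s: 34.22
eef_pos: [0.5085, 0.0264, 0.1454]
eef_rot: [-179.9, 0.2, 13.3]
force: [0.5, -0.1, -0.5]
width: 0.249
gripper_force: 29.4
```

Call:
drive_tool(increments="0 1.2 0 0;0 0 0 0;0 0 0 0")

```text
time_s: 34.6
eef_pos: [0.5104, 0.0355, 0.147]
eef_rot: [180.0, 0.0, 13.2]
force: [0.5, -0.1, 0.0]
width: 0.248
gripper_force: 29.4
```

Target TCP z is about 0.028.

Call:
drive_tool(increments="0 0 -2 0;0 0 -3 0;0 0 -3 0;0 0 -2 0;0 0 -1 0;0 0 -0.5 0;0 0 -0.2 0;0 0 0 0;0 0 0 0")

```text
time_s: 35.72
eef_pos: [0.5111, 0.0359, 0.0309]
eef_rot: [180.0, -0.1, 13.3]
force: [0.3, -0.2, -0.4]
width: 0.248
gripper_force: 29.4
```

Call:
drive_tool(increments="0 0 -0.1 0;0 0 0 0;0 0 0 0")

```text
time_s: 36.1
eef_pos: [0.5106, 0.036, 0.0293]
eef_rot: [180.0, 0.0, 13.2]
force: [0.0, -0.7, -0.4]
width: 0.243
gripper_force: 29.4
```

Call:
drive_tool(increments="0 0 -0.1 0;0 0 -0.1 0;0 0 0 0")

```text
time_s: 36.48
eef_pos: [0.5108, 0.036, 0.028]
eef_rot: [180.0, 0.0, 13.3]
force: [-2.1, 0.8, 6.0]
width: 0.25
gripper_force: 30.0
```

Call:
drive_tool(increments="0 0 0 0;0 0 0 0;0 0 0 0;0 0 0 0;0 0 2 0;0 0 4 0;0 0 5 0;0 0 5 0;0 0 4 0;0 0 0 0", hand=0.5)

```text
time_s: 37.72
eef_pos: [0.5129, 0.0356, 0.2314]
eef_rot: [179.8, -0.4, 13.3]
force: [0.1, 0.1, -0.5]
width: 0.502
gripper_force: 0.0
```

Call:
drive_tool(increments="-2 -3 1 0;-2 -5 1 0;-2 -5 0 0;-2 -5 0 0;-2 -5 0 0;-1 -5 0 0;0 -5 0 0;0 -5 0 0;0 0 0 0;0 0 0 0")

```text
time_s: 38.98
eef_pos: [0.4002, -0.343, 0.2459]
eef_rot: [-179.8, 0.0, 13.2]
force: [-0.7, 1.0, 0.0]
width: 0.5
gripper_force: 0.0
```

Run:
```python
from cell import *
from h import *
c=camera("top");s=camera("side")
f=lambda im,v0,v1,u0,u1,k:cv2.resize(im[v0:v1,u0:u1],None,fx=k,fy=k,interpolation=cv2.INTER_CUBIC)
cv2.imwrite("pics/fin.png",np.hstack([f(c["image"],130,280,150,310,2.5),f(s["image"],120,270,230,390,2.5)])[:,:,::-1])
for n,c in (("top",c),("side",s)):
    w=cloud(c).reshape(-1,3)
    for nm,a in (("white",(.6395,-.1186)),("cream",(.5983,.0563)),("ink",(.5326,-.0512)),("tube",(.5107,.0359)),("amber",(.6189,-.0312)),("tape",(.6,-.299)),("clip",(.388,-.248))):
        q=w[(np.hypot(w[:,0]-a[0],w[:,1]-a[1])<.04)&(w[:,2]>(.014 if nm in("tape","clip") else .03))&(w[:,2]<.2)]
        if len(q):
            zt=np.percentile(q[:,2],98);t=q[q[:,2]>zt-.006]
            print(n,nm,a,zt.round(3),t[:,:2].mean(0).round(4),q.min(0).round(3),q.max(0).round(3))
print(observe()["eef_pos"])
```

```text
top white (0.6395, -0.1186) 0.196 [ 0.6409 -0.1158] [ 0.623 -0.134  0.03 ] [ 0.654 -0.099  0.2  ]
top cream (0.5983, 0.0563) 0.114 [0.5995 0.0539] [0.582 0.039 0.03 ] [0.613 0.069 0.115]
top ink (0.5326, -0.0512) 0.073 [ 0.5331 -0.0524] [ 0.518 -0.065  0.034] [ 0.55  -0.038  0.075]
top tube (0.5107, 0.0359) 0.083 [0.5132 0.0343] [0.501 0.023 0.031] [0.523 0.046 0.084]
top amber (0.6189, -0.0312) 0.172 [ 0.6126 -0.0282] [ 0.59  -0.052  0.031] [ 0.636 -0.005  0.176]
top tape (0.6, -0.299) 0.027 [ 0.6012 -0.2981] [ 0.562 -0.334  0.014] [ 0.639 -0.259  0.031]
side white (0.6395, -0.1186) 0.189 [ 0.6393 -0.1206] [ 0.621 -0.139  0.03 ] [ 0.658 -0.102  0.191]
side cream (0.5983, 0.0563) 0.099 [0.5916 0.0601] [0.591 0.033 0.032] [0.613 0.06  0.106]
side ink (0.5326, -0.0512) 0.068 [ 0.5316 -0.0548] [ 0.516 -0.073  0.03 ] [ 0.549 -0.04   0.071]
side tube (0.5107, 0.0359) 0.075 [0.5088 0.0314] [0.5  0.02 0.03] [0.521 0.045 0.077]
side amber (0.6189, -0.0312) 0.166 [ 0.6129 -0.0341] [ 0.588 -0.059  0.03 ] [ 0.639 -0.014  0.168]
side tape (0.6, -0.299) 0.019 [ 0.599  -0.3014] [ 0.561 -0.337  0.014] [ 0.639 -0.261  0.02 ]
side clip (0.388, -0.248) 0.017 [ 0.3863 -0.2451] [ 0.381 -0.253  0.014] [ 0.393 -0.238  0.017]
[ 0.40064342 -0.34261028  0.24669246]
```

View pics/fin.png

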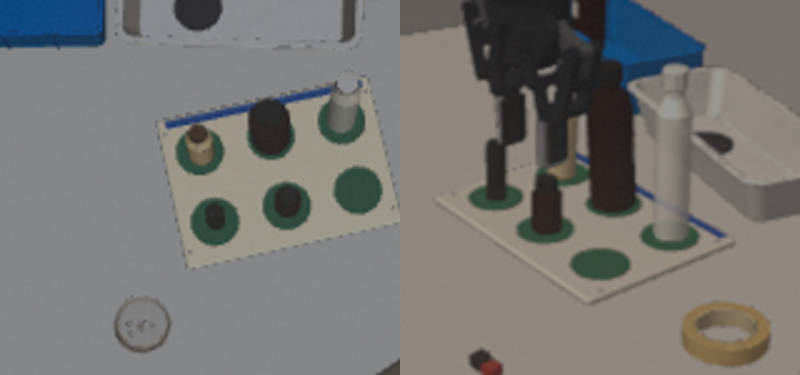

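All four stand upright on their pads within about 3 mm: cream (200,150), white (343,110), ink (287,203) and tube (214,215). The amber bottle (268,125), tape, dish and clip have not moved.

```bash
python3 -c "
from cell import *
print(job_done())"
```

```text
the job is handed in; nothing more can be done
None
```

The job is handed in: cream is back left, white back right, ink front middle and the tube front left, all upright within about 3 mm of their pad centres, with the amber bottle, tape, dish and clip unmoved; I didn't re-measure the foam block at the end, but the gripper never came near it.

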